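Lock the seal tester's lever and hold up the test plug for inspection

TASK

The ship is rolling, so first lock the seal tester's raised lever: push the headed lock pin, which already sits part-way in the fork, fully home through the fork and the lever until its head bears. Then draw the square-headed test plug up out of its well, lay it over level so that its seal rings can be looked at, and finish while still holding it like that in the gripper, clear of the tester and at least 20 cm above the bench, with the pin still home. Leave the loose things on the bench where they are.

Things in the scene. Friction and masses are not known exactly. Their poses are not given: they have to be found in the camera images.
- lock_mouth (a point): Mouth of the lock-pin hole: centre of the outer face of the 34 mm square boss on the fork of the grey cast seal tester, fixed to the bench; 191 mm above the bench. y points level along the hole into the fork (the way to push), x to the tester's back, z up. 13 mm hole through boss and near cheek (40 mm), a 20 mm gap with the lever (16 mm thick, 16 mm hole, in line), far cheek (12 mm).
- pin_head (a point): Loose steel lock pin, 0.1 kg: centre of the domed outer end (24 mm across) of its 26 mm long head; y points along the pin to its tip. 12 mm shank, 80 mm long, tapered tip; polished and greased. At the start it sits 34 to 40 mm deep in boss and near cheek, short of the lever, its head drooping slightly; it slides with up to about 8 N. Fully home, this point is 26 mm outside lock_mouth.
- pin_shoulder (a point): Same pin: centre of the underside of its 26 mm shoulder flange, the face that bears on the boss; 26 mm along y from pin_head, same axes. Fully home it coincides with lock_mouth.
- lever (a joint): The tester's lever, hinged on a level axis low in the fork: 0 rad raised, leaning 25 degrees to the tester's back on its stop (as at the start), growing to 0.9 as it is pulled forward and down. It stays up by its own weight until pinned.
- lever_knob (a point): Centre of the black 36 mm ball knob on top of the raised lever, about 309 mm above the bench; an obstacle. A 15 mm steel bar runs from the fork up to it. The fork's top is 214 mm above the bench.
- well_mouth (a point): Mouth of the test well, an upright 38 mm bore 46 mm deep, in the top of the tester's 84 x 76 mm test block, 76 mm above the bench. x to the tester's back, y to its left, z up; lock_mouth lies at (124, -155, 115) mm from here. The tester's own small gauge (62 mm across, top 150 mm above the bench) stands about 100 mm behind, its base plate (235 x 220 mm, 18 mm high) below.
- plug_grip (a point): Steel test plug, about 0.34 kg, upright in the well: centre of its square head (28 x 28 mm, 44 mm tall, flat sides across this point's x and y), the place to grip; 112 mm above the bench at the start. z is the plug's axis, from nose to head. Below the head are a 6 mm neck and a 54 mm round flange, 8 mm thick, resting on the block, underside 36 mm below this point.
- plug_nose (a point): Same plug: centre of the lower end of its 35 mm nose, which carries two black seal rings and reaches 42 mm below the flange; 78 mm below plug_grip along the plug's axis. Loose in the well (over 1 mm all round).
- plug: The same test plug; origin at the centre of the underside of its flange, z along its axis towards the head.
- tester: The whole seal tester, fixed; origin on the bench under the base plate's middle, x to its back, y to its left. Test block and plug at front left, pump, fork and lever at back right; the pin is pushed from its right side towards its left.
- bottle: Bystander: the green glass sample bottle; origin at the middle of its foot.
- anode_a_mid (a point): Bystander: bronze anode, a flat block 128 x 46 x 30 mm lying on the bench; its middle.
- anode_b_mid (a point): Bystander: second bronze anode, the same; its middle.
- bottle_mid (a point): Bystander: green glass sample bottle, 58 mm across, 150 mm tall, upright; half-way up.
- endcap_mid (a point): Bystander: grey PVC end cap, 68 mm across, 40 mm tall; half-way up.
- gauge_mid (a point): Bystander: loose steel pressure gauge lying on its back, white dial up, 72 mm across, 28 mm tall, with a brass stem reaching 59 mm from its centre; its middle.
- spanner_grip (a point): Bystander: steel spanner, 160 mm long, lying flat; a point on its handle.
There are look-alikes about, which are no part of the job. What is shaped like the part that bears pin_head but black or green is not meant.

How it is judged:
By the outcome, as a careful person would: the job done as asked, in the order asked, and still so for the second after the job is handed in, while the arm keeps its last pose, push and grip.
It also fails if it takes over 50 s, if anything falls off the work surface, if the arm or the gripper's body presses on something with over 40 N, if the wrist force passes 120 N, or if a joint passes its speed limit or range.

ROBOT

A 7-joint arm with a two-finger parallel gripper is mounted at the origin on the work surface. World frame = base frame: x ahead of the robot, y to its left, z up, the work surface at z = 0. Lengths are in m, angles in rad, forces in N, time in s.
With the tool pointing down it reaches from about 0.425 to 0.95 m from the base axis. Payload 4.7 kg.
Tool frame: the origin (TCP) lies between the finger pads; the fingertips stand 25 mm ahead of it and the grasp point (between the pads) lies 6 mm ahead of it; x points along the fingers, z is the direction in which the jaws open and shut, and the axes are right-handed (so a half turn about x gives the same grasp; the last joint's range is limited). The gripper opens to 85 mm and grips with 20 to 120 N. Pads are 22 mm wide; open, the fingers measure 114 mm over their backs; the gripper's body (76 mm by 85 mm) begins 54 mm behind the grasp point. The pads swing forward as they close: fully open they stand 13 mm farther back than shut.
Start: joints at [-1.349, 0.469, -0.049, 1.532, 0.024, 1.141, -0.082], TCP at [0.167, 0.654, 0.256] pointing down, gripper open.
Joint ranges: [-2.59, 2.59], [-0.33, 1.99], [-1.39, 1.29], [0.1, 2.45], [-1.04, 4.18], [0.21, 1.99], [-2.66, 2.66]. Speed limits (rad/s): [2.57, 2.57, 3.14, 3.14, 3.14, 3.14, 3.14].

INTERFACE

Orientations are given as a 3x3 rotation matrix whose columns are the frame's x, y, z axes.
In Python, from rig import * gives the robot as it stands. Calls block until the motion is done:
- movep(position, orientation): joint-space move of the TCP to a pose.
- move_l(position, attitude=None, feed=0.15, until_force=None): straight line of the TCP; attitude=None keeps the orientation; feed is the mean speed in m/s. With until_force (N) it stops when the force on the tool has changed by that much, and returns True; else False.
- move_joints(angles): joint-space move.
- command_gripper(opening, newtons=None): finger opening in m; newtons is the grip in N (None keeps the last); returns when the fingers have stopped.
- sleep(seconds).
- inverse_kinematics(position, orientation): joint angles nearest the present ones, or None.
- sense(): the state.
- camera(name): name is "scene" or "top"; returns (picture, depth): 420x560x3 uint8, red, green, blue; 420x560 float32, m along the optical axis (not along the pixel's ray), 0 where there is no reading.
- camera_params(name): a dict with "K" (3x3 intrinsics, pixels), "dist" ([k1, k2, p1, p2, k3] as OpenCV has them; the pictures are not rectified), "position" and "rotation" of the camera in the world. Camera axes: x right, y down, z forward; pixel columns grow to the right and rows downward; lengths in m; the calibration is good to about 2 mm. A picture is of the moment at which its call begins. camera_params takes no time and is no camera call.
A pose or a line that the arm cannot do raises Unreachable and nothing moves.
- finish_job(): hands the job in, once; it reports no verdict.
The state is a dict: "time_s": time; "joint_pos": joint angles; "qd": joint speeds; "joint_efforts": joint torques, N m; "position": TCP position; "tcp_rot": TCP orientation; "wrist_force": force on the tool from outside, world axes, zero at the start; "ft_torque": the same for the moment, N m; "finger_gap": finger opening in m.
Only numpy, scipy, OpenCV 4.12 (cv2) and the standard library are available. Lean on these libraries where they do the work, as an engineer would, in place of code of your own. Each camera call takes 0.05 s, during which the arm holds its last target. There are 200 camera calls.

## Working session

There is one attempt and no reset: what is moved stays moved. The work goes in short steps, each a Python script; the robot and the scene stay as the last script left them, time stands still between calls to the robot, and variables do not carry over. Pictures are saved under pics/ and viewed, about 8 in all and at most 12, crops included, and the job is handed in when it is done.

```bash
mkdir -p pics; cat > h.py <<'E'
from rig import *
import numpy as np, cv2
def snap(n,tag):
    p,d=camera(n); cv2.imwrite(f'pics/{tag}.png',cv2.cvtColor(p,cv2.COLOR_RGB2BGR)); np.save(f'pics/{tag}.npy',d); return p,d
def ray(n,u,v):
    c=camera_params(n); q=cv2.undistortPoints(np.array([[[u,v]]],float),np.array(c['K']),np.array(c['dist']))[0,0]
    return np.array(c['position']),np.array(c['rotation'])@np.array([q[0],q[1],1.])
def pt(n,u,v,depth): o,r=ray(n,u,v); return o+r*depth
def onz(n,u,v,z): o,r=ray(n,u,v); return o+r*(z-o[2])/r[2]
def proj(n,P):
    c=camera_params(n); R=np.array(c['rotation']).T; t=-R@np.array(c['position'])
    return cv2.projectPoints(np.atleast_2d(np.array(P,float)),cv2.Rodrigues(R)[0],t,np.array(c['K']),np.array(c['dist']))[0][:,0]
def cloud(n,d):
    c=camera_params(n); v,u=np.mgrid[:420,:560]; q=cv2.undistortPoints(np.stack([u.ravel(),v.ravel()],1)[:,None].astype(float),np.array(c['K']),np.array(c['dist']))[:,0]
    P=np.c_[q,np.ones(len(q))]*d.reshape(-1,1); return (P@np.array(c['rotation']).T+np.array(c['position'])).reshape(420,560,3)
E
python3 - <<'E'
from h import *
for n in('scene','top'):
    snap(n,n+'0'); c=camera_params(n); print(n,c['position'],np.round(c['rotation'],3).tolist(),np.round(c['K'],0).tolist(),c['dist'])
a=cv2.imread('pics/scene0.png');b=cv2.imread('pics/top0.png')
E
```

```text
scene [ 0.98710391 -0.44049774  1.01152279] [[0.679, 0.585, -0.443], [0.734, -0.531, 0.423], [0.012, -0.612, -0.791]] [[394.0, 0.0, 275.0], [0.0, 394.0, 204.0], [0.0, 0.0, 1.0]] [0.01039823 0.         0.         0.         0.        ]
top [ 0.31975087 -0.02262008  1.34370847] [[-0.03, -0.985, 0.168], [-1.0, 0.03, -0.004], [-0.001, -0.168, -0.986]] [[476.0, 0.0, 280.0], [0.0, 476.0, 207.0], [0.0, 0.0, 1.0]] [-0.08271999  0.          0.          0.          0.        ]
```

View pics/scene0.png

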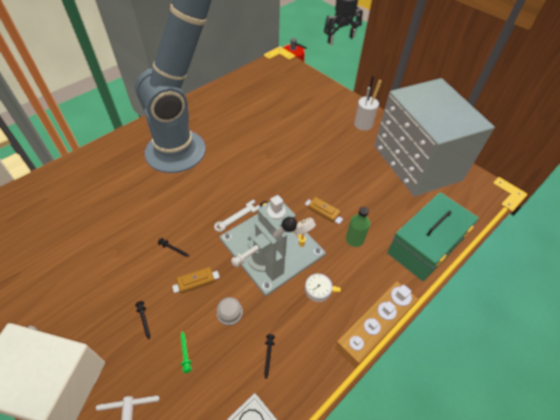

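View pics/top0.png

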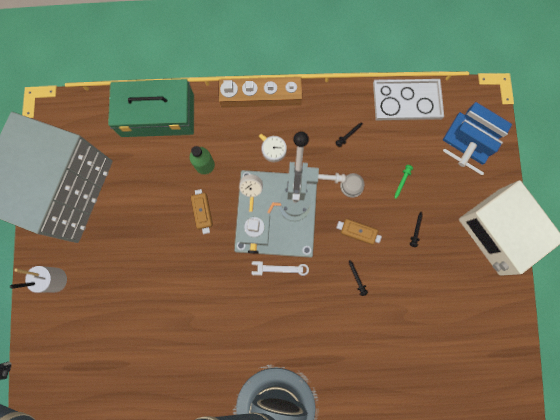

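The top view shows the tester at (276,213), the square-headed plug at (254,226), and the steel pin sticking out on the right at (320–343,178). The black pins at (350,133), (416,230), (357,278) and the green one at (404,181) lie loose on the bench. They are look-alikes, because the pin meant is steel and sits in the boss. I'll confirm that in an enlarged crop.

```bash
python3 - <<'E'
from h import *
a=cv2.imread('pics/scene0.png')[185:300,205:335];b=cv2.imread('pics/top0.png')[125:265,228:372]
z=lambda i:cv2.resize(i,(400,int(400*i.shape[0]/i.shape[1])),interpolation=cv2.INTER_CUBIC)
a,b=z(a),z(b);h=max(len(a),len(b));f=lambda i:np.vstack([i,np.zeros((h-len(i),400,3),np.uint8)])
cv2.imwrite('pics/crop0.png',np.hstack([f(a),f(b)]))
D=np.load('pics/top0.npy');C=cloud('top',D)
S=np.load('pics/scene0.npy');CS=cloud('scene',S)
# base plate
P=cv2.imread('pics/top0.png').astype(int)
m=(abs(C[...,2]-.018)<.007)&(abs(P[...,0]-P[...,2])<30)
mm=np.zeros((420,560),np.uint8);mm[160:262,230:322]=m[160:262,230:322]*255
X=C[mm>0][:,:2].astype(np.float32);r=cv2.minAreaRect(X);print('plate',r,len(X))
for nm,K in(('top',C),('scene',CS)):
    # plug head top z~.134
    for z0,w in((.134,'head'),(.214,'forktop'),(.309+.018,'knob')):
        q=K[(abs(K[...,2]-z0)<.005)&(K[...,0]>.35)&(K[...,0]<.85)&(abs(K[...,1]-.02)<.2)]
        print(nm,w,len(q),np.round(np.median(q,0),3) if len(q) else '')
E
```

```text
plate ((0.5484597682952881, -0.01713213324546814), (0.21906712651252747, 0.26990124583244324), 84.41590881347656) 3420
top head 239 [0.591 0.044 0.133]
top forktop 348 [ 0.591 -0.078  0.213]
top knob 48 [ 0.649 -0.078  0.324]
scene head 233 [0.602 0.039 0.134]
scene forktop 344 [ 0.592 -0.084  0.214]
scene knob 81 [ 0.656 -0.082  0.325]
```

View pics/crop0.png

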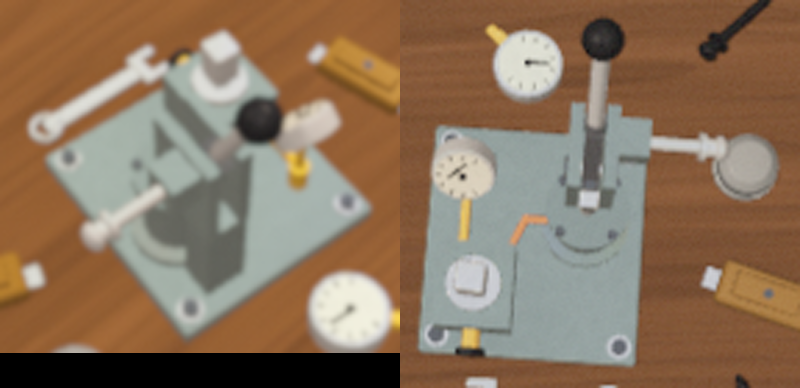

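```bash
python3 - <<'E'
from h import *
cr=lambda x,y:(228+(x-400)/2.7778,125+y/2.7778)
for c in((437,127),(420,352),(633,363)): print('corner',np.round(onz('top',*cr(*c),.018),4))
print('plughead top', np.round(onz('top',*cr(470,277),.134),4))
print('plughead scene',np.round(onz('scene',205+220/3.077,185+45/3.077,.134),4))
for n in('top','scene'):
    K=cloud(n,np.load(f'pics/{n}0.npy')).astype(float)
    hh=K[(abs(K[...,2]-.134)<.004)&(abs(K[...,0]-.53)<.045)&(abs(K[...,1]-.05)<.04)]
    print(n,'head',len(hh),np.round(hh.mean(0),4),cv2.minAreaRect(hh[:,:2].astype(np.float32)))
    q=K[(K[...,2]>.15)&(K[...,2]<.24)&(abs(K[...,0]-.65)<.1)&(K[...,1]<-.09)&(K[...,1]>-.27)]
    print(n,'pin n',len(q))
    for y in np.arange(-.26,-.09,.008):
        s=q[(q[:,1]>=y)&(q[:,1]<y+.008)]
        if len(s): print('%.3f n%d x %.4f[%.3f %.3f] zmax %.4f'%(y+.004,len(s),s[:,0].mean(),s[:,0].min(),s[:,0].max(),s[:,2].max()))
E
```

```text
corner [0.6539 0.0802 0.018 ]
corner [0.4227 0.101  0.018 ]
corner [ 0.4053 -0.1119  0.018 ]
plughead top [0.4815 0.043  0.134 ]
plughead scene [0.4866 0.0436 0.134 ]
top head 43 [0.4911 0.0426 0.1329] ((0.4913438558578491, 0.043415606021881104), (0.02590021677315235, 0.01102967094630003), 88.30947875976562)
top pin n 411
-0.192 n12 x 0.5862[0.578 0.595] zmax 0.1957
-0.184 n33 x 0.5842[0.575 0.597] zmax 0.1994
-0.176 n19 x 0.5874[0.579 0.596] zmax 0.1991
-0.168 n30 x 0.5857[0.576 0.602] zmax 0.1989
-0.160 n16 x 0.5873[0.582 0.592] zmax 0.1937
-0.152 n16 x 0.5892[0.585 0.595] zmax 0.1948
-0.144 n16 x 0.5899[0.585 0.596] zmax 0.1963
-0.136 n15 x 0.5903[0.586 0.595] zmax 0.1953
-0.128 n15 x 0.5905[0.586 0.596] zmax 0.1977
-0.120 n44 x 0.5916[0.575 0.610] zmax 0.2087
-0.112 n56 x 0.5918[0.576 0.611] zmax 0.2115
-0.104 n58 x 0.5914[0.577 0.612] zmax 0.2109
-0.096 n61 x 0.5937[0.567 0.621] zmax 0.2165
-0.088 n20 x 0.5920[0.562 0.619] zmax 0.2172
scene head 49 [0.4936 0.0403 0.1333] ((0.49356627464294434, 0.03956075757741928), (0.027496200054883957, 0.016867395490407944), 86.1745834350586)
scene pin n 645
-0.192 n34 x 0.5914[0.581 0.600] zmax 0.1990
-0.184 n27 x 0.5918[0.579 0.600] zmax 0.1992
-0.176 n37 x 0.5938[0.582 0.603] zmax 0.2041
-0.168 n18 x 0.5923[0.582 0.603] zmax 0.2009
-0.160 n14 x 0.5935[0.587 0.598] zmax 0.1952
-0.152 n17 x 0.5937[0.588 0.598] zmax 0.1970
-0.144 n17 x 0.5952[0.590 0.599] zmax 0.1963
-0.136 n17 x 0.5954[0.588 0.600] zmax 0.1971
-0.128 n51 x 0.6021[0.586 0.613] zmax 0.2103
-0.120 n73 x 0.5975[0.578 0.614] zmax 0.2113
-0.112 n58 x 0.6008[0.579 0.614] zmax 0.2107
-0.104 n64 x 0.6024[0.579 0.614] zmax 0.2103
-0.096 n168 x 0.5997[0.552 0.624] zmax 0.2173
-0.088 n50 x 0.5849[0.550 0.625] zmax 0.2170
```

The pin that's meant is the steel one in the boss (top 320–343,178; scene 235,262). The tester is yawed about -4.9°, with lock_mouth near (0.594,-0.124,0.191) and the well near (0.484,0.043). Next I'll check reach.

```bash
cat >> h.py <<'E'
YAW=np.deg2rad(-4.9); TX=np.array([np.cos(YAW),np.sin(YAW),0]); TY=np.array([-np.sin(YAW),np.cos(YAW),0]); TZ=np.array([0,0,1.])
LOCK=np.array([.5945,-.124,.191]); WELL=np.array([.484,.043,.076])
def att(x,z): x=x/np.linalg.norm(x); return np.c_[x,np.cross(z,x),z]
def push_att(tilt,s=1,vert=False):
    x=np.cos(tilt)*TY-np.sin(tilt)*TZ
    return att(x,s*(np.cross(x,TX) if vert else TX))
E
python3 - <<'E'
from h import *
s=sense();print(s['time_s'],s['tcp_rot'].round(2).tolist() if hasattr(s['tcp_rot'],'round') else s['tcp_rot'],s['wrist_force'])
for t in(0,.3,.6,.9):
  for sg in(1,-1):
    for v in(0,1):
      R=push_att(t,sg,v); a=R[:,0]
      r=[inverse_kinematics(LOCK-.069*TY-.025*a-d*TY+h*TZ,R) for d,h in((.06,.15),(.06,0),(0,0),(-.043,0))]
      print(t,sg,v,[None if q is None else np.round(q,2).tolist() for q in r])
E
```

```text
0.1 [[-0.0, -0.97, 0.25], [-0.0, 0.25, 0.97], [-1.0, -0.0, -0.0]] [ 0.18602266 -0.53895728 -0.34717684]
0 1 0 [[0.98, 0.87, -0.43, 1.35, -0.97, 1.9, 0.6], [0.87, 1.02, -0.24, 1.37, -0.95, 1.88, 0.84], [0.82, 0.98, -0.24, 1.48, -0.99, 1.81, 0.89], [0.77, 0.95, -0.24, 1.55, -1.02, 1.75, 0.92]]
0 1 1 [[0.98, 0.87, -0.43, 1.35, -0.97, 1.9, -0.97], [0.87, 1.02, -0.24, 1.37, -0.95, 1.88, -0.73], [0.82, 0.98, -0.24, 1.48, -0.99, 1.81, -0.68], [0.77, 0.95, -0.24, 1.55, -1.02, 1.75, -0.65]]
0 -1 0 [[0.98, 0.87, -0.43, 1.35, -0.97, 1.9, -2.54], [0.87, 1.02, -0.24, 1.37, -0.95, 1.88, -2.3], [0.82, 0.98, -0.24, 1.48, -0.99, 1.81, -2.25], [0.77, 0.95, -0.24, 1.55, -1.02, 1.75, -2.22]]
0 -1 1 [[0.98, 0.87, -0.43, 1.35, -0.97, 1.9, 2.17], [0.98, 1.06, -0.43, 1.36, -0.85, 1.8, 2.33], [1.04, 1.07, -0.62, 1.47, -0.78, 1.63, 2.29], [1.0, 1.04, -0.62, 1.54, -0.82, 1.57, 2.32]]
0.3 1 0 [[0.75, 0.73, -0.05, 1.34, -0.95, 1.92, 0.69], [0.63, 0.89, 0.14, 1.42, -0.98, 1.86, 0.95], [0.57, 0.84, 0.13, 1.52, -1.01, 1.79, 0.96], [0.52, 0.81, 0.13, 1.59, -1.04, 1.74, 0.97]]
0.3 1 1 [[0.75, 0.73, -0.05, 1.34, -0.95
[... 1360 characters left out ...]
.8, 0.91, 1.55, -1.0, 1.72, 1.09], [-0.04, 0.76, 0.91, 1.64, -1.02, 1.66, 1.05], [-0.11, 0.73, 0.91, 1.69, -1.03, 1.62, 1.02]]
0.9 1 1 [[0.0, 0.72, 1.09, 1.4, -1.0, 1.96, -0.61], [0.04, 0.83, 0.96, 1.56, -1.03, 1.75, -0.46], [-0.05, 0.77, 0.94, 1.64, -1.03, 1.68, -0.51], [-0.1, 0.71, 0.88, 1.69, -1.02, 1.6, -0.56]]
0.9 -1 0 [[-0.01, 0.73, 1.11, 1.4, -1.01, 1.97, -2.17], [0.06, 0.8, 0.91, 1.55, -1.0, 1.72, -2.05], [-0.04, 0.76, 0.91, 1.64, -1.02, 1.66, -2.09], [-0.11, 0.73, 0.91, 1.69, -1.03, 1.62, -2.12]]
0.9 -1 1 [[0.75, 0.53, -0.24, 1.35, -0.48, 1.59, 2.08], [0.88, 0.67, -0.43, 1.5, -0.36, 1.32, 2.12], [0.15, 0.64, 0.57, 1.63, -0.86, 1.5, 2.49], [0.04, 0.63, 0.64, 1.68, -0.91, 1.49, 2.49]]
```

```bash
python3 - <<'E'
from h import *
R0=np.array(sense()['tcp_rot'])
command_gripper(0.0,60)
movep([.25,.6,.48],R0)
Rd=att(-TZ,-TX) 
for s in(1,-1):
    q=inverse_kinematics([.35,-.45,.45],att(-TZ,s*TX)); print(s,q)
R=push_att(0.); 
q=inverse_kinematics([.35,-.45,.45],att(-TZ,TX))
movep([.35,-.45,.45],att(-TZ,TX) if q is not None and abs(q[6])<1.7 else att(-TZ,-TX))
P=LOCK-.069*TY-.025*TY
movep(P-.07*TY+.15*TZ,R)
move_l(P-.05*TY-.002*TZ,feed=.12)
s=sense();print(s['time_s'],s['position'],np.round(s['joint_pos'],2),s['finger_gap'])
for n in('top','scene'): snap(n,n+'1')
a=cv2.imread('pics/scene1.png')[200:320,190:320];b=cv2.imread('pics/top1.png')[130:250,290:420]
print(proj('top',[LOCK,P+.025*TY]),proj('scene',[LOCK,P+.025*TY]))
cv2.imwrite('pics/crop1.png',np.hstack([cv2.resize(i,(400,369),interpolation=cv2.INTER_CUBIC) for i in(a,b)]))
E
```

```text
1 [-0.00678527  0.29120282  1.11612471  1.53212007 -0.26194832  1.48172464
  1.03046964]
-1 [-0.00678527  0.29120282  1.11612471  1.53212007 -0.26194832  1.48172464
 -2.11112302]
8.2417 [ 0.58245017 -0.26770424  0.18992404] [ 0.91  1.03 -0.32  1.39 -0.91  1.83  0.82] 0.0002365807210218101
[[318.12610286 174.63504942]
 [345.80335832 176.16579412]] [[256.55947171 247.23549156]
 [232.92947166 262.50383144]]
```

View pics/crop1.png

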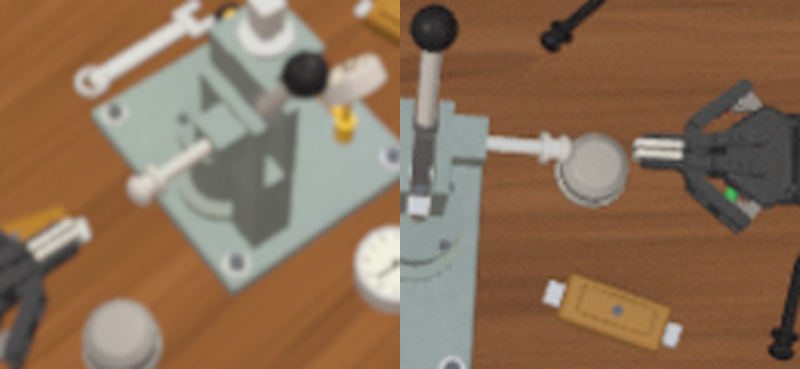

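The crops show the steel head at (565,150) in the top crop and the fingertips at (634,149), so the fingers look a few mm too far towards +x and maybe low. I'll measure both in the same depth clouds so that camera bias cancels.

```bash
python3 - <<'E'
from h import *
T=np.array(sense()['position'])
for n in('top','scene'):
    K=cloud(n,np.load(f'pics/{n}1.npy')).astype(float)-T
    a,b,c=K@TX,K@TY,K[...,2]
    m=(abs(a)<.03)&(b>-.03)&(b<.15)&(abs(c)<.03)
    a,b,c=a[m],b[m],c[m]
    print(n)
    for y in np.arange(-.02,.145,.006):
        k=(b>=y)&(b<y+.006)
        if k.sum()>3: print('b %.3f n%d a %.1f..%.1f mid %.1f  ztop %.1f med %.1f'%(y+.003,k.sum(),a[k].min()*1e3,a[k].max()*1e3,500*(a[k].min()+a[k].max()),np.percentile(c[k],90)*1e3,np.median(c[k])*1e3))
E
```

```text
top
b -0.017 n59 a -29.6..25.6 mid -2.0  ztop 12.2 med 6.8
b -0.011 n31 a -19.7..9.1 mid -5.3  ztop 8.8 med 5.9
b -0.005 n29 a -17.2..10.0 mid -3.6  ztop 10.7 med 6.3
b 0.001 n29 a -18.0..8.9 mid -4.6  ztop 10.4 med 6.9
b 0.007 n25 a -17.3..9.1 mid -4.1  ztop 9.6 med 6.7
b 0.013 n27 a -15.0..8.8 mid -3.1  ztop 9.2 med 5.1
b 0.019 n23 a -12.4..8.5 mid -2.0  ztop 10.9 med 6.6
b 0.025 n11 a -9.7..1.8 mid -3.9  ztop 7.3 med 1.9
b 0.079 n18 a -15.1..5.3 mid -4.9  ztop 7.8 med 2.2
b 0.085 n24 a -13.5..7.9 mid -2.8  ztop 7.1 med 2.8
b 0.091 n12 a -10.1..5.0 mid -2.6  ztop 4.8 med 2.1
b 0.097 n29 a -15.9..9.3 mid -3.3  ztop 9.2 med 3.0
b 0.103 n12 a -10.7..1.6 mid -4.6  ztop 4.0 med 0.9
b 0.109 n13 a -8.6..0.6 mid -4.0  ztop 2.4 med -0.2
b 0.115 n10 a -7.9..1.1 mid -3.4  ztop 3.4 med 1.8
b 0.121 n10 a -7.0..4.2 mid -1.4  ztop 4.1 med 0.5
b 0.127 n15 a -8.1..3.0 mid -2.6  ztop 5.1 med 2.0
b 0.133 n10 a -8.0..2.3 mid -2.8  ztop 3.7 med 1.3
b 0.139 n13 a -8.4..1.6 mid -3.4  ztop 6.0 med 1.6
b 0.145 n22 a -19.2..13.3 mid -2.9  ztop 18.6 med 15.4
scene
b -0.017 n37 a -21.4..22.3 mid 0.5  ztop 13.
[... 340 characters left out ...]
8 a -1.5..7.3 mid 2.9  ztop 12.1 med 6.8
b 0.073 n17 a -7.2..8.9 mid 0.8  ztop 5.4 med 1.2
b 0.079 n26 a -10.0..11.0 mid 0.5  ztop 8.7 med 5.5
b 0.085 n17 a -6.8..10.9 mid 2.1  ztop 6.2 med 4.4
b 0.091 n27 a -8.8..11.0 mid 1.1  ztop 9.2 med 4.1
b 0.097 n19 a -8.2..11.9 mid 1.9  ztop 10.3 med 7.9
b 0.103 n12 a -5.7..5.7 mid -0.0  ztop 4.9 med 2.7
b 0.109 n12 a -4.4..7.0 mid 1.3  ztop 4.1 med 3.2
b 0.115 n13 a -3.6..6.4 mid 1.4  ztop 5.7 med 3.6
b 0.121 n11 a -5.4..5.9 mid 0.2  ztop 6.2 med 2.9
b 0.127 n12 a -4.8..5.0 mid 0.1  ztop 6.6 med 5.1
b 0.133 n12 a -2.5..5.3 mid 1.4  ztop 6.3 med 4.0
b 0.139 n14 a -3.4..6.0 mid 1.3  ztop 7.5 med 4.6
b 0.145 n73 a -16.1..18.6 mid 1.3  ztop 18.6 med 8.9
```

Laterally they agree within 1 mm. The head sits about 3.5 mm below the TCP (droop), so I'll lower slightly and push.

```bash
python3 - <<'E'
from h import *
s=sense();T=np.array(s['position']);print(s['wrist_force'])
T[2]=.188
move_l(T,feed=.05)
home=T+TY*((LOCK-T)@TY-.051)
print('to home',(home-T)@TY)
c=move_l(home+.006*TY,feed=.04,until_force=22)
s=sense();p=np.array(s['position']);print(c,s['time_s'],'remaining mm',(home-p)@TY*1e3,s['wrist_force'],p)
sleep(.2);print(sense()['wrist_force'])
snap('top','top2');snap('scene','scene2')
a=cv2.imread('pics/scene2.png')[200:320,190:320];b=cv2.imread('pics/top2.png')[130:250,280:410]
cv2.imwrite('pics/crop2.png',np.hstack([cv2.resize(i,(400,369),interpolation=cv2.INTER_CUBIC) for i in(a,b)]))
E
```

```text
[ 1.09307652  0.1964109  -0.4775118 ]
to home 0.09321479275440246
False 11.225 remaining mm -1.7170346530732101 [ -1.87557985 -12.31749569   1.72661175] [ 0.59063659 -0.17313253  0.18797108]
[ -2.23993425 -12.34316885   3.16924576]
```

View pics/crop2.png

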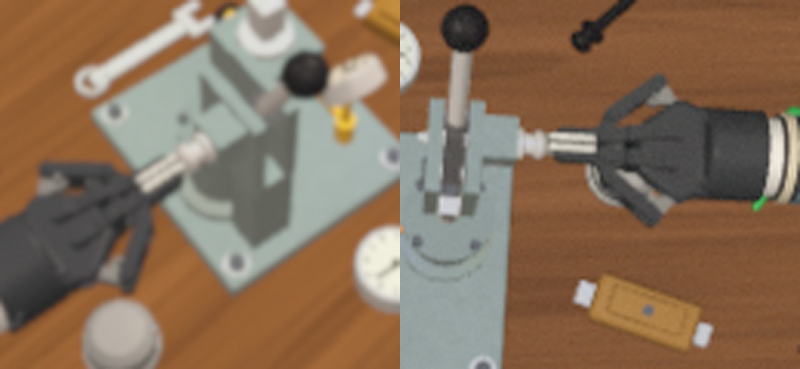

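The head appears to be against the boss, and a bright spot at (425,137) looks like the tip protruding past the far cheek. I'll press harder to confirm it bears.

```bash
python3 - <<'E'
from h import *
p=np.array(sense()['position'])
c=move_l(p+.014*TY,feed=.03,until_force=18)
s=sense();q=np.array(s['position']);print(c,'moved mm',(q-p)@TY*1e3,s['wrist_force'])
sleep(.3);s=sense();print((np.array(s['position'])-p)@TY*1e3,s['wrist_force'],s['time_s'])
# back off, then look
q=np.array(s['position']); move_l(q-.06*TY,feed=.12)
for n in('top','scene'):
    snap(n,n+'3'); K=cloud(n,np.load(f'pics/{n}3.npy')).astype(float)-LOCK
    a,b,z=K@TX,K@TY,K[...,2]; m=(abs(a)<.014)&(abs(z)<.018)&(b<.01)&(b>-.07)
    print(n,'outermost pin pts mm',np.round(np.percentile(b[m&(b>-.045)],[1,3,10])*1e3,1),'n',m.sum(), 'boss-face pts b', np.round(np.percentile(b[(abs(a)<.016)&(z>.012)&(z<.022)&(abs(b)<.04)],[2,10])*1e3,1))
    print(' zs',np.round(np.percentile(z[m&(b>-.03)&(b<-.006)],[50,95])*1e3,1))
print(sense()['time_s'],sense()['wrist_force'])
a=cv2.imread('pics/scene3.png')[200:300,210:320];b=cv2.imread('pics/top3.png')[140:240,270:380]
cv2.imwrite('pics/crop3.png',np.hstack([cv2.resize(i,(400,364),interpolation=cv2.INTER_CUBIC) for i in(a,b)]))
E
```

```text
True moved mm -0.46667684981825414 [-0.3157931  -1.18161528  0.97488915]
-0.2496566115786154 [-0.43439225 -4.56808262  1.3861152 ] 12.0667
top outermost pin pts mm [-23.8 -22.  -19.4] n 122 boss-face pts b [1.1 4.1]
 zs [4.4 9.8]
scene outermost pin pts mm [-25.6 -25.2 -23.1] n 150 boss-face pts b [-2.   0.3]
 zs [ 6.6 11.3]
12.825 [-0.27079546 -0.46258325 -0.17709078]
```

View pics/crop3.png

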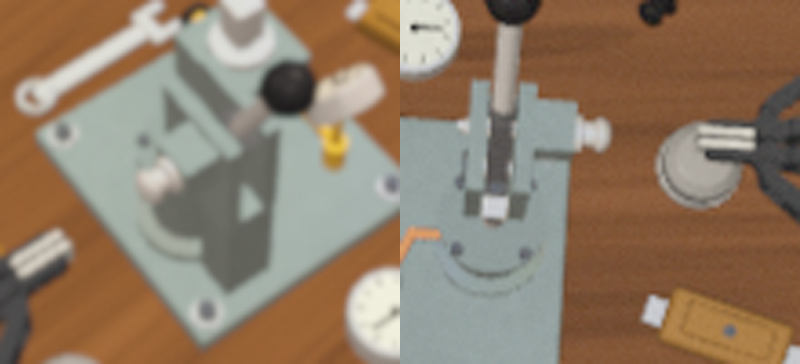

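The pin is home by eye and depth: head end about 25 mm outside the boss, tip visible at (462,127) past the far cheek. The firmer press stopped early because the until_force limit triggered on unloading. I'll give it one real press, then go for the plug.

```bash
python3 - <<'E'
from h import *
s=sense();t=np.array(s['position']);R=np.array(s['tcp_rot'])
p=np.array([0.59063659,-0.17313253,0.189])
move_l(p-.006*TY,feed=.15)
c=move_l(p+.008*TY,feed=.03,until_force=30); sleep(.15)
s=sense();print(c,'depth beyond earlier mm',(np.array(s['position'])-p)@TY*1e3,s['wrist_force'],s['time_s'])
move_l(p-.09*TY,feed=.2)
move_l(p-.09*TY+.2*TZ,feed=.25)
command_gripper(.06)
s=sense();print(s['time_s'],np.round(s['joint_pos'],2))
G=WELL+np.array([0,0,.036])
for sg in(1,-1):
    Rg=att(-TZ,sg*TY)
    for h in(.3,0.):
        q=inverse_kinematics(G+(.006+h)*TZ,Rg);print(sg,h,None if q is None else np.round(q,2))
E
```

```text
False depth beyond earlier mm 0.18745847177888383 [ -5.47081404 -22.22811883   3.06695715] 14.1
16.2917 [ 0.99  0.81 -0.47  1.35 -1.    1.89  0.53]
1 0.3 [ 0.57  0.11 -0.81  1.69  0.08  1.38  1.24]
1 0.0 [ 0.26  0.4  -0.54  2.08  0.3   0.73  1.02]
-1 0.3 [ 0.93  0.22 -1.27  1.68  0.21  1.41 -2.03]
-1 0.0 [ 0.1   0.37 -0.34  2.09  0.18  0.71 -2.01]
```

Pressing with 22 N gave only 0.2 mm, so the head bears. The well estimate from lock_mouth, (0.485,0.043), agrees with both views. Now I'll grasp the plug.

```bash
python3 - <<'E'
from h import *
G=np.array([.485,.043,.112]); Rg=att(-TZ,TY)
movep(G+.25*TZ,Rg)
move_l(G+(.006+.05)*TZ,feed=.2)
snap('top','top4');snap('scene','scene4')
for n in('top','scene'):
    K=cloud(n,np.load(f'pics/{n}4.npy')).astype(float)-G
s=sense();print(s['time_s'],np.round(s['position'],4),s['finger_gap'],np.round(s['joint_pos'],2))
a=cv2.imread('pics/scene4.png')[150:270,210:340];b=cv2.imread('pics/top4.png')[150:270,210:340]
cv2.imwrite('pics/crop4.png',np.hstack([cv2.resize(i,(400,369),interpolation=cv2.INTER_CUBIC) for i in(a,b)]))
q0=s['joint_pos']
for P in((.45,.4,.42),(.35,.5,.42),(.55,.25,.45),(.5,.1,.5)):
  for ph in(0,45,90,135):
    for z in(1,-1):
      x=np.array([np.cos(np.deg2rad(ph)),np.sin(np.deg2rad(ph)),0]); q=inverse_kinematics(np.array(P),att(x,z*TZ))
      if q is not None: print(P,ph,z,np.round(q,2))
E
```

```text
18.7167 [0.4859 0.0431 0.1691] 0.06006650099607271 [ 0.43  0.36 -0.73  2.03  0.31  0.86  1.01]
(0.45, 0.4, 0.42) 0 1 [-0.32  0.5  -1.17  2.16  1.99  1.79 -2.29]
(0.45, 0.4, 0.42) 0 -1 [-0.43  0.41 -1.01  2.16  1.94  1.69  0.81]
(0.45, 0.4, 0.42) 45 -1 [-0.4   0.09 -0.42  2.4   3.1   0.91  0.06]
(0.45, 0.4, 0.42) 135 1 [ 0.36  0.99 -1.29  1.59 -0.67  1.3   1.82]
(0.45, 0.4, 0.42) 135 -1 [ 0.16  0.73 -0.81  1.6  -1.    1.55 -1.07]
(0.35, 0.5, 0.42) 0 1 [-0.75  0.53 -0.99  2.01  1.83  1.94 -2.3 ]
(0.35, 0.5, 0.42) 0 -1 [-1.02  0.41 -0.62  2.02  1.72  1.75  0.79]
(0.35, 0.5, 0.42) 45 1 [-0.15  0.26 -1.18  2.35  2.56  1.1  -2.57]
(0.35, 0.5, 0.42) 45 -1 [-0.15  0.26 -1.18  2.35  2.56  1.1   0.57]
(0.35, 0.5, 0.42) 90 1 [-1.57  0.36  1.12  2.29  4.15  1.49  2.39]
(0.35, 0.5, 0.42) 90 -1 [-1.57  0.36  1.12  2.29  4.15  1.49 -0.75]
(0.35, 0.5, 0.42) 135 1 [ 0.24  0.97 -1.36  1.72 -0.75  1.04  1.87]
(0.35, 0.5, 0.42) 135 -1 [ 0.18  0.84 -1.18  1.72 -0.92  1.15 -1.14]
(0.55, 0.25, 0.45) 0 1 [ 0.21  0.25 -1.18  2.26  2.17  1.29 -2.37]
(0.55, 0.25, 0.45) 0 -1 [-0.12  0.15 -0.79  2.27  2.14  1.19  0.69]
(0.55, 0.25, 0.45) 45 1 [-1.11  0.05  0.9   2.36  3.85  0.98  2.65]
(0.55, 0.25, 0.45) 45 -1 [-0.36  0.06  0.1   2.33  3.81  0.94 -0.44]
(0.55, 0.25, 0.45) 135 1 [ 0.49  0.99 -1.22  1.37 -0.64  1.64  1.74]
(0.55, 0.25, 0.45) 135 -1 [ 0.19  0.72 -0.54  1.39 -1.02  1.92 -1.1 ]
(0.5, 0.1, 0.5) 0 -1 [ 0.04 -0.25 -0.51  2.43  2.42  0.72  0.45]
(0.5, 0.1, 0.5) 135 1 [ 0.73  0.84 -1.17  1.45 -0.73  1.88  1.79]
(0.5, 0.1, 0.5) 135 -1 [ 0.67  0.75 -1.    1.45 -0.81  1.95 -1.26]
```

View pics/crop4.png

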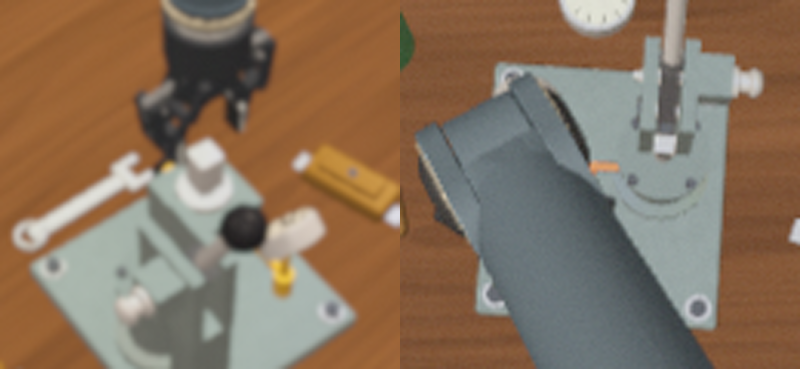

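The fingers straddle the square head at scene crop (207,155), and the pin head is still against the boss at (750,80) in the top crop. I'll descend, grip and lift.

```bash
python3 - <<'E'
from h import *
G=np.array([.485,.043,.112])
c=move_l(G+.006*TZ,feed=.1,until_force=15)
g=command_gripper(0.0,90)
s=sense();print(c,s['time_s'],np.round(s['position'],4),s['finger_gap'],np.round(s['wrist_force'],1))
t=np.array(s['position'])
c=move_l(t+.06*TZ,feed=.08); s=sense(); print(c,np.round(s['position'],4),s['finger_gap'],np.round(s['wrist_force'],1))
move_l(t+.29*TZ,feed=.2)
s=sense();print(s['time_s'],np.round(s['position'],4),s['finger_gap'],np.round(s['wrist_force'],1))
for ph in(120,135,150):
    x=np.array([np.cos(np.deg2rad(ph)),np.sin(np.deg2rad(ph)),0]); print(ph,[inverse_kinematics(np.array([.45,.4,.42]),att(x,z*TZ)) for z in(1,-1)])
print(np.round(s['joint_pos'],2))
E
```

```text
False 19.7583 [0.4855 0.0432 0.1189] 0.027125084785982786 [-1.4  0.1  5.8]
False [0.485  0.0429 0.1785] 0.02713744455620361 [ 0.2 -0.8 -3.2]
21.9667 [0.4849 0.043  0.4076] 0.027517340577931274 [-0.3  0.3 -3. ]
120 [array([ 0.43490805,  0.81254765, -1.17651332,  1.75966865, -0.95438192,
        1.13687399,  2.03110266]), array([ 0.43490805,  0.81254765, -1.17651332,  1.75966865, -0.95438192,
        1.13687399, -1.11048999])]
135 [array([ 0.27776647,  0.83882281, -1.0533725 ,  1.5902776 , -0.85745765,
        1.42405823,  1.96603747]), array([ 0.15578507,  0.72705645, -0.80612551,  1.59755465, -1.00395368,
        1.54957884, -1.07004359])]
150 [array([ 0.15916293,  0.9218481 , -1.04921126,  1.42268531, -0.73346194,
        1.65335851,  1.8801855 ]), array([-0.0433813 ,  0.75792614, -0.61865701,  1.43668048, -0.96467031,
        1.83739182, -1.07624555])]
[ 0.56  0.12 -0.8   1.7   0.08  1.36  1.23]
```

Gap 27 mm and a load of about 3.2 N mean the plug is held. I'll lay it level now.

```bash
python3 - <<'E'
from h import *
x=np.array([np.cos(np.deg2rad(135)),np.sin(np.deg2rad(135)),0])
movep([.45,.4,.42],att(x,TZ)); sleep(.5)
s=sense();print(s['time_s'],np.round(s['position'],4),np.round(s['tcp_rot'],3).tolist(),s['finger_gap'],np.round(s['wrist_force'],1),np.abs(s['qd']).max())
for n in('top','scene'): snap(n,n+'5')
uv=proj('scene',s['position'])[0].astype(int);ut=proj('top',s['position'])[0].astype(int);print(uv,ut)
f=lambda i,u:i[max(0,u[1]-70):u[1]+70,max(0,u[0]-70):u[0]+70]
A,B=cv2.imread('pics/scene5.png'),cv2.imread('pics/top5.png')
P=[cv2.resize(f(A,uv),(260,260)),cv2.resize(f(B,ut),(260,260)),cv2.resize(B[120:260,230:370],(260,260))]
cv2.imwrite('pics/crop5.png',np.hstack(P))
cv2.imwrite('pics/full5.png',A)
# plug axis from depth clouds: points beyond the fingertips
T=np.array(s['position']);R=np.array(s['tcp_rot'])
for n in('top','scene'):
    K=(cloud(n,np.load(f'pics/{n}5.npy')).astype(float)-T)@R
    for lo in(.032,.045,.058,.07,.08,.088):
        m=(K[...,0]>lo)&(K[...,0]<lo+.012)&(abs(K[...,1])<.04)&(abs(K[...,2])<.04)
        if m.sum()>3: print(n,lo,m.sum(),'y',np.round(np.percentile(K[...,1][m],[3,97])*1e3,1),'zup',np.round(np.percentile(K[...,2][m],[5,50,97])*1e3,1))
for n in('top','scene'):
    K=cloud(n,np.load(f'pics/{n}5.npy')).astype(float)-LOCK
    a,b,z=K@TX,K@TY,K[...,2]; m=(abs(a)<.014)&(abs(z)<.018)&(b<.01)&(b>-.05)
    print(n,'pin outer mm',np.round(np.percentile(b[m],[1,3,10])*1e3,1))
E
```

```text
23.8333 [0.45   0.3999 0.4201] [[-0.707, -0.707, -0.0], [0.707, -0.707, 0.0], [-0.0, -0.0, 1.0]] 0.02726197218714615 [-0.   0.2 -3.9] 0.0031292403370328306
[366  55] [ 66 226]
top 0.032 228 y [-20.2  27.3] zup [-11.3  12.8  26.7]
top 0.045 85 y [-11.8  18.3] zup [ 1.9 12.7 18.2]
top 0.058 113 y [-11.9  17.9] zup [ 0.1 13.5 18.5]
top 0.07 106 y [-11.2  18.2] zup [ 1.2 13.5 18.7]
top 0.08 46 y [-10.5  16.7] zup [ 1.1 12.4 16.4]
scene 0.032 130 y [-18.5  25.9] zup [-13.8  15.8  27.3]
scene 0.058 23 y [-7.  17.7] zup [ 6.6 16.2 19.5]
scene 0.07 21 y [-11.5  18. ] zup [ 2.8 15.3 18.2]
top pin outer mm [-24.4 -21.8 -19.3]
scene pin outer mm [-25.9 -25.3 -23.2]
```

View pics/crop5.png

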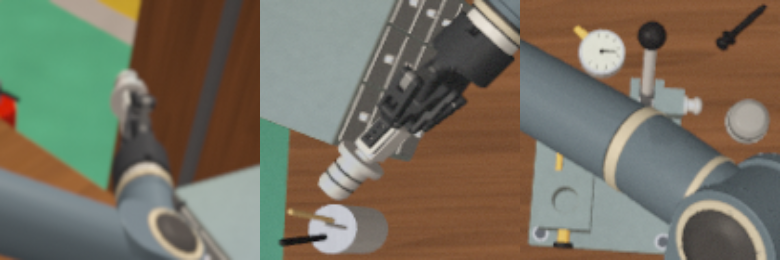

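The plug is held level: its upper surface stays within about 0.5 mm along the nose, and both rings are visible at (345,170). The well at (560,200) is empty, and the pin at (690,105) is still home. I'm handing in.

```bash
python3 -c "
from h import *
finish_job()"
```

```text
the job is handed in; nothing more can be done
```

The job is handed in: the lock pin is home, and the plug is held level in the gripper at about (0.45, 0.40) and 0.42 m above the bench, clear of the tester. The robot clock stood at about 24 s of the 50 s allowed.

- **Pin:** I pushed it in with the closed fingertips. A last press of 22 N moved it only 0.2 mm, so the head bears. Depth readings before and after the plug work both put the head end about 24–26 mm outside the boss (26 mm is fully home), and its tip showed past the far cheek. One earlier press stopped early on a false force trigger, so I repeated it.
- **Plug:** I gripped the square head with 90 N (gap 27 mm, load about 3–4 N) and drew it straight up. Its upper surface is level within about 2 mm over the nose, or about 0.5 mm without the last reading at the end. Both seal rings are visible.
- **Bench items:** I touched none of the loose things and saw none out of place in the views I took.

The two cameras disagreed by about 4–5 mm in x. I allowed for this by measuring the pin against the gripper in the same images. No check failed at the end.

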